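Show the stock in a lever-lid tablet box

TASK

Of the two lever-lid containers, work the square box: push its front lever all the way down with the fingertips so the lid stands wide open, and keep it down for a good two seconds so the tablets inside can be counted. Then let the lever come slowly back up under the fingers, so that the lid settles fully shut without dropping or slamming, and leave the lever. Push only the lever: do not touch the lids, do not work the round drum's lever, and do not move or lift the strainer, jar or funnel.

Things in the scene. Friction and masses are not known exactly. Their poses are not given: they have to be found in the camera images.
- box: square grey plastic box, 150 x 150 mm, walls 120 mm high, fixed to the shelf, square flat lid on top (closed top at about 129 mm). Origin: centre of its underside; z up; its front with the lever faces its -x. On its front (-x of the container's frame) a flat steel lever sticks out, geared to the lid: the lid angle is always 3 times the lever angle. 
- box_pad (a point): middle of the top face of the box's lever pad, a flat plate 50 mm long (away from the pivot) by 60 mm wide (along y), 8 mm thick, rubber patch on top; about 153 mm in front of the container's centre, 78 mm above the shelf at rest and 40 mm when fully pressed. Free space below and around it; 70 mm from its middle to the linkage channel on the wall.
- box_lever (a joint): box's lever angle in rad: 0 at rest (sloping up 0.2 rad outwards), level at 0.2, 0.4 at its lower stop. Pivot: along the box's y, 60 mm in front (-x) of its centre, 55 mm above the shelf; pad middle 95 mm out from it, pad top 4 mm above the lever's middle plane, so the pad goes 38 mm almost straight down. The lid's weight pushes it back up: pressing takes 2 to 10 N.
- box_lid (a joint): lid angle of the box in rad: 0 closed, grows as it opens, 1.2 at its stop (wide open). The hinge is along the far rim. Nothing holds it open: released, it falls shut at once.
- box_lid_edge (a point): middle of the front edge of the box's lid, on top; 150 mm from the lid's hinge, 129 mm above the shelf when closed
- drum: round grey plastic drum, 150 mm diameter, 120 mm high, fixed to the shelf, round flat lid; same lever as the box, to be left alone. Box and drum may stand either way round, left or right. Origin: centre of its underside; front with the lever faces its -x. On its front (-x of the container's frame) a flat steel lever sticks out, geared to the lid: the lid angle is always 3 times the lever angle. 
- drum_pad (a point): middle of the top face of the drum's lever pad, a flat plate 50 mm long (away from the pivot) by 60 mm wide (along y), 8 mm thick, rubber patch on top; about 153 mm in front of the container's centre, 78 mm above the shelf at rest and 40 mm when fully pressed. Free space below and around it; 70 mm from its middle to the linkage channel on the wall.
- drum_lever (a joint): drum's lever angle in rad: 0 at rest (sloping up 0.2 rad outwards), level at 0.2, 0.4 at its lower stop. Pivot: along the drum's y, 60 mm in front (-x) of its centre, 55 mm above the shelf; pad middle 95 mm out from it, pad top 4 mm above the lever's middle plane, so the pad goes 38 mm almost straight down. The lid's weight pushes it back up: pressing takes 2 to 10 N.
- drum_lid (a joint): lid angle of the drum in rad: 0 closed, grows as it opens, 1.2 at its stop (wide open). The hinge is along the far rim. Nothing holds it open: released, it falls shut at once.
- strainer: loose stainless drain strainer, a flat disc 76 mm across and 12 mm high with a small knob to 31 mm; origin: centre of its underside
- jar: loose clear glass jar with a twist cap, 70 mm diameter, 110 mm high; origin: centre of its underside
- funnel: loose orange plastic funnel standing on its wide mouth (110 mm), spout up, 125 mm high; origin: centre of its underside
There are look-alikes about, which are no part of the job. There is more than one size of the funnel; the one meant has the size given above.

How it is judged:
By the outcome, as a careful person would: the job done as asked, in the order asked, and still so for the second after the job is handed in, with the robot touching nothing.
It also fails if it takes over 48 s, if anything falls off the work surface, if the arm or the gripper's body presses on something with over 40 N, if the wrist force passes 120 N, or if a joint passes its speed limit or range.

ROBOT

A 6-joint arm with a two-finger parallel gripper is mounted at the origin on the work surface. World frame = base frame: x ahead of the robot, y to its left, z up, the work surface at z = 0. Lengths are in m, angles in degrees, forces in N, time in s.
With the tool pointing down it reaches from about 0.375 to 0.9 m from the base axis. Payload 3.1 kg.
Tool frame: the origin (TCP) lies on the centre line of the jaws, within the pads' length; the fingertips stand finger_overhang ahead of it and the grasp point (between the pads) lies 5 mm behind it (finger_overhang is the distance from the TCP to the fingertips, in m); z points along the fingers, y is the line along which they close (so a half turn about z gives the same grasp; the last joint's range is limited). The gripper opens to 87 mm and grips with 3 to 60 N. Pads are 19 mm wide; open, the fingers measure 117 mm over their backs; the gripper's body (75 mm by 190 mm) begins 51 mm behind the grasp point.
Start: joints at [62.538, 30.224, 82.088, -0, 67.689, -10.227], TCP at [0.185, 0.597, 0.198] pointing down, gripper open.
Joint ranges: [-176.69, 176.69], [-43.24, 126.21], [12.49, 139.97], [-82, 262], [0, 151.66], [-163.58, 163.58]. Speed limits (degrees/s): [159.86, 159.86, 180, 180, 180, 180].

INTERFACE

Orientations are given as a 3x3 rotation matrix whose columns are the frame's x, y, z axes.
In Python, from rig import read_state, capture, calibration, hand_in, finger_overhang gives the robot as it stands.
- The arm moves only by the tool send_rows, never from a script. Its argument "plan" is a list of rows, each a list of 5 numbers: the closure in counts, from 0 (fully open) to 255 (shut), then the shift along the tool's x, y, z in m, then the turn about the tool's z in rad. A call has 1 to 20 rows; each row shifts and turns the commanded pose from where the row before left it, along the tool's axes as they then stand; what a row does not reach is not made up. A row lasts 1/12 s, in which the tool goes at most 41.7 mm and 7.16 degrees, less where a joint would pass 70% of its speed; a pose out of reach is approached as far as the arm can. A call is refused whole if a number of a shift passes 0.0417 or a number of a turn 0.125, either way. A call with a gripper value outside its range is refused whole. The fingers move at their own pace and stop on an object; the grip force is fixed at half the most. Time passes only in rows, so rows that do not move let the fingers close. It gives the time, the measured TCP pose, the force, the opening and the grip force at its end, in the units of the state.
- read_state(): the state, without advancing time (a new reading comes with each control period).
- capture(name): name is "side" or "top"; returns (picture, depth): 384x512x3 uint8, blue, green, red; 384x512 float32, m along the optical axis (not along the pixel's ray), 0 where there is no reading.
- calibration(name): a dict with "fx", "fy", "cx", "cy" (pixels), "xyz" and "rotation" of the camera in the world. Camera axes: x right, y down, z forward; pixel columns grow to the right and rows downward; lengths in m; the calibration is good to about 2 mm. A picture is of the moment at which its call begins. calibration takes no time and is no camera call.
- hand_in(): hands the job in; it is judged then, once.
The state is a dict: "time_s": time; "joint_positions": joint angles; "qvel": joint speeds; "tau": joint torques, N m; "position": TCP position; "tcp_rot": TCP orientation; "force": force on the tool from outside, world axes, zero at the start; "moment": the same for the moment, N m; "opening": opening from 0.0 (shut) to 1.0 (fully open); "grasp_force": force on a finger pad.
Only numpy, scipy, OpenCV 4.12 (cv2) and the standard library are available. Lean on these libraries where they do the work, as an engineer would, in place of code of your own. Each camera call takes 0.05 s, during which the arm holds its last target. There are 200 camera calls.

## Working session

There is one attempt and no reset: what is moved stays moved. The work goes in short steps, Python scripts to look and compute and a tool call to move; the robot and the scene stay as the last step left them, time stands still between calls to the robot, and variables do not carry over. Pictures are saved under pics/ and viewed, at most 10 in all, crops included, and the job is handed in when it is done.

Besides the shell and the picture viewer there is one more tool, called after "Request:" as name([rows], argument=value, ...), one row to a line, values as JSON. send_rows: Moves the arm, as the interface text tells. Its arguments: {"type":"object","properties":{"plan":{"type":"array","items":{"type":"array","items":{"type":"number"}}}},"required":["plan"]}

```bash
mkdir -p pics
python3 - <<'E'
from rig import *
import cv2,numpy as np
s=read_state();print(s['time_s'],s['position'],s['tcp_rot'],s['force'],finger_overhang)
for n in('top','side'):
    p,d=capture(n);cv2.imwrite(f'pics/{n}0.png',p);np.save(f'pics/{n}0.npy',d);print(n,calibration(n))
E
```

```text
0.0 [0.18477645 0.59623893 0.19687307] [[-9.55104563e-01  2.96267289e-01 -9.83623629e-04]
 [ 2.96268701e-01  9.55102643e-01 -1.94904362e-03]
 [ 3.62023657e-04 -2.15295735e-03 -9.99997617e-01]] [-0.32840692  0.27462036  0.8283448 ] 0.014
top {'fx': 451.14814432798306, 'fy': 451.14814432798306, 'cx': 249.10660997032303, 'cy': 193.35555285832197, 'xyz': array([0.37527737, 0.07823119, 1.55512637]), 'rotation': array([[-0.00905744, -0.98854452,  0.15065755],
       [-0.99995767,  0.0087105 , -0.0029626 ],
       [ 0.00161636, -0.15067801, -0.98858157]])}
side {'fx': 399.43837122675814, 'fy': 399.43837122675814, 'cx': 252.95245072110797, 'cy': 186.57695717870783, 'xyz': array([0.47897728, 1.23480808, 1.16680539]), 'rotation': array([[-0.99601239, -0.04555733,  0.0767062 ],
       [-0.08753711,  0.66500959, -0.74168693],
       [-0.01722108, -0.74544401, -0.66634575]])}
```

View pics/top0.png

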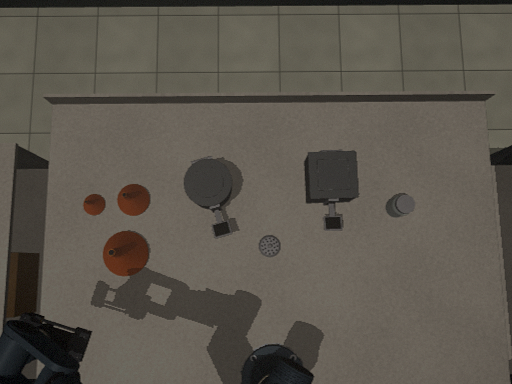

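View pics/side0.png

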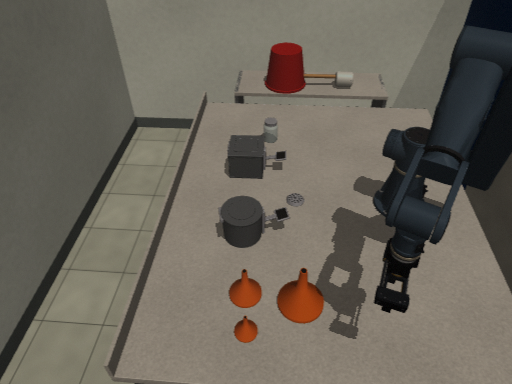

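Top view: a square lid at about (332,176) with its pad at (333,223), and a round lid at (208,183) with its pad at (222,229). The square one is the box. I'll confirm it in a crop and measure the pad.

```bash
cat > h.py <<'E'
from rig import *
import cv2,numpy as np
def onplane(n,uv,z):
    c=calibration(n);uv=np.atleast_2d(uv).astype(float)
    r=np.c_[(uv[:,0]-c['cx'])/c['fx'],(uv[:,1]-c['cy'])/c['fy'],np.ones(len(uv))]@c['rotation'].T
    return c['xyz']+r*((z-c['xyz'][2])/r[:,2])[:,None]
E
python3 - <<'E'
from h import *
p=cv2.imread('pics/top0.png');d=np.load('pics/top0.npy')
cv2.imwrite('pics/crop.png',cv2.resize(p[140:245,280:425],None,fx=5,fy=5,interpolation=cv2.INTER_CUBIC))
c=calibration('top')
v,u=np.mgrid[140:245,295:370];D=d[140:245,295:370]
P=np.stack([(u-c['cx'])/c['fx']*D,(v-c['cy'])/c['fy']*D,D],-1)@c['rotation'].T+c['xyz']
z=P[...,2]
for name,m in(('lid',(z>.115)&(z<.15)),('pad',(z>.06)&(z<.1)&(v>210))):
    q=P[m];r=cv2.minAreaRect(q[:,:2].astype(np.float32));print(name,m.sum(),q.mean(0),r,np.percentile(q[:,2],[5,50,95]))
# dark patch by colour
g=p.max(2)[212:236,318:350];m=(g<45).astype(np.uint8)
n,l,st,ce=cv2.connectedComponentsWithStats(m)
for i in range(1,n):
    if st[i,4]>30: print(st[i],ce[i]+[318,212],onplane('top',ce[i]+[318,212],.078))
E
```

```text
lid 2312 [ 0.65235303 -0.19617389  0.12978018] ((0.6525720357894897, -0.19702470302581787), (0.1651601791381836, 0.15769082307815552), 0.6625852584838867) [0.12435577 0.12989639 0.13515751]
pad 301 [ 0.50276548 -0.1996733   0.07766343] ((0.5081269145011902, -0.20035028457641602), (0.05935726687312126, 0.06409524381160736), 89.65885162353516) [0.0696569  0.07800226 0.08505874]
[  7   5  16  12 167] [332.61077844 222.51497006] [[ 0.50121184 -0.19925595  0.078     ]]
```

View pics/crop.png

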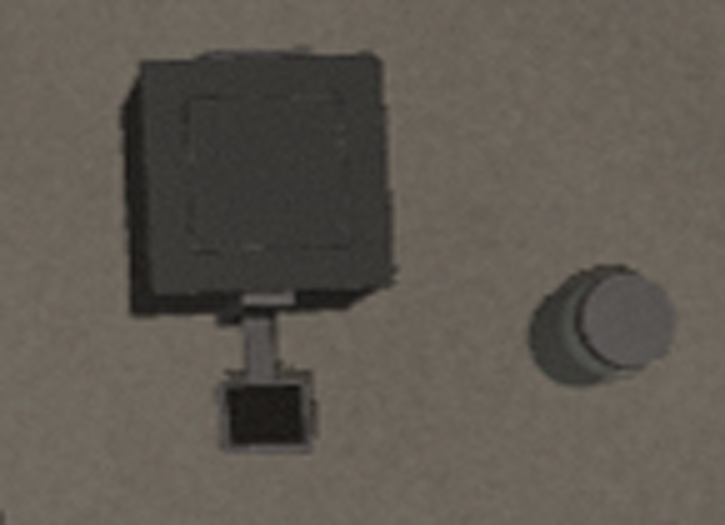

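The crop shows the square lid with the lever and pad below it (pad at crop (266,413)), so this is the box. Pad top is at about (0.502, -0.200, 0.078). First I'll raise, shut the fingers and square the tool to the box (tool y along world y).

Request:
send_rows([
  [255, 0, 0, -0.006, -0.03],
  [255, 0, 0, -0.006, -0.03],
  [255, 0, 0, -0.006, -0.03],
  [255, 0, 0, -0.006, -0.03],
  [255, 0, 0, -0.006, -0.03],
  [255, 0, 0, -0.006, -0.03],
  [255, 0, 0, -0.006, -0.03],
  [255, 0, 0, -0.006, -0.03],
  [255, 0, 0, -0.006, -0.03],
  [255, 0, 0, -0.006, -0.03],
  [255, 0, 0, 0, 0],
  [255, 0, 0, 0, 0],
])

```text
time_s: 1.1
position: [0.1851, 0.5968, 0.2577]
tcp_rot: [[-1.0, 0.002, -0.0], [0.002, 1.0, -0.0], [0.0, -0.0, -1.0]]
force: [0.5, 0.0, 0.2]
opening: 0.17
grasp_force: 0.0
```

Request:
send_rows([
  [255, -0.02, -0.02, 0, 0],
  [255, -0.022, -0.03, 0, 0],
  [255, -0.022, -0.03, 0, 0],
  [255, -0.022, -0.03, 0, 0],
  [255, -0.022, -0.03, 0, 0],
  [255, -0.022, -0.03, 0, 0],
  [255, -0.022, -0.03, 0, 0],
  [255, -0.022, -0.03, 0, 0],
  [255, -0.022, -0.03, 0, 0],
  [255, -0.022, -0.03, 0, 0],
  [255, -0.01, -0.03, 0, 0],
  [255, -0.01, -0.03, 0, 0],
  [255, -0.01, -0.03, 0, 0],
  [255, -0.01, -0.03, 0, 0],
  [255, -0.01, -0.03, 0, 0],
  [255, -0.01, -0.03, 0, 0],
  [255, -0.01, -0.03, 0, 0],
  [255, -0.01, -0.03, 0, 0],
  [255, -0.01, -0.03, 0, 0],
  [255, 0, -0.03, 0, 0],
])

```text
time_s: 2.77
position: [0.4942, 0.0048, 0.2574]
tcp_rot: [[-1.0, 0.002, 0.001], [0.002, 1.0, -0.0], [-0.001, -0.0, -1.0]]
force: [-0.2, 0.2, 0.0]
opening: 0.006
grasp_force: 0.0
```

Request:
send_rows([
  [255, 0, -0.03, 0, 0],
  [255, 0, -0.03, 0, 0],
  [255, 0, -0.03, 0, 0],
  [255, 0, -0.03, 0, 0],
  [255, 0, -0.03, 0, 0],
  [255, 0, -0.03, 0, 0],
  [255, 0, -0.02, 0, 0],
  [255, 0, -0.01, 0.01, 0],
  [255, 0, 0, 0.02, 0],
  [255, 0, 0, 0.025, 0],
  [255, 0, 0, 0.025, 0],
  [255, 0, 0, 0.02, 0],
  [255, 0, 0, 0.01, 0],
  [255, 0, 0, 0, 0],
  [255, 0, 0, 0, 0],
])

```text
time_s: 4.02
position: [0.4923, -0.2027, 0.1473]
tcp_rot: [[-1.0, 0.0, -0.001], [0.0, 1.0, 0.001], [0.001, 0.001, -1.0]]
force: [0.1, 0.1, -0.5]
opening: 0.004
grasp_force: 0.0
```

Run:
```python
from h import *
s=read_state();print(s['time_s'],s['position'],s['force'],s['joint_positions'])
p,d=capture('side');cv2.imwrite('pics/side1.png',cv2.resize(p[110:220,200:370],None,fx=4,fy=4))
```

```text
4.0167 [ 0.49227151 -0.20268358  0.14732868] [ 0.05073602  0.13722811 -0.54911572] [-3.44171547e+01  2.71296301e+01  9.82943122e+01  7.67849592e-03
  5.46681646e+01 -1.24393642e+02]
```

View pics/side1.png

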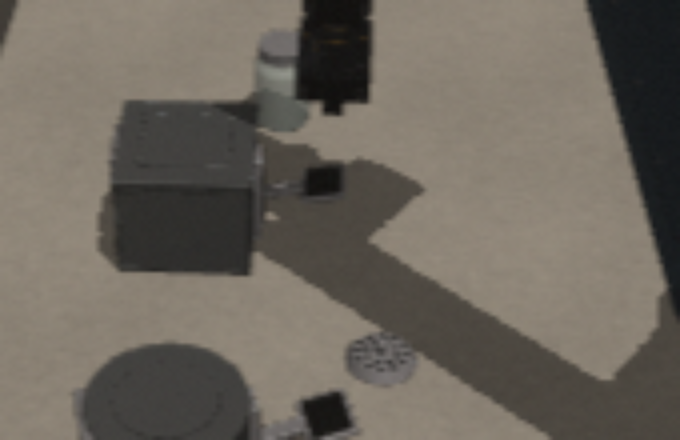

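The closed fingertips (crop (333,110)) hang right above the box pad (crop (323,180)), with the body clear of the box and jar. Descending.

Request:
send_rows([
  [255, -0.006, 0.002, 0.01, 0],
  [255, 0, 0, 0.015, 0],
  [255, 0, 0, 0.015, 0],
  [255, 0, 0, 0.006, 0],
  [255, 0, 0, 0.002, 0],
  [255, 0, 0, 0.002, 0],
  [255, 0, 0, 0.002, 0],
  [255, 0, 0, 0.002, 0],
  [255, 0, 0, 0.002, 0],
  [255, 0, 0, 0.002, 0],
  [255, 0, 0, 0.002, 0],
  [255, 0, 0, 0.002, 0],
])

```text
time_s: 5.07
position: [0.4986, -0.2014, 0.0858]
tcp_rot: [[-1.0, 0.001, 0.0], [0.001, 1.0, -0.0], [-0.0, -0.0, -1.0]]
force: [-1.4, 0.2, 0.2]
opening: 0.004
grasp_force: 0.0
```

Request:
send_rows([
  [255, 0, 0, 0.002, 0],
  [255, 0, 0, 0.002, 0],
  [255, 0, 0, 0.002, 0],
  [255, 0, 0, 0.002, 0],
  [255, 0, 0, 0.002, 0],
  [255, 0, 0, 0.002, 0],
])

```text
time_s: 5.57
position: [0.4985, -0.2013, 0.0736]
tcp_rot: [[-1.0, 0.001, -0.0], [0.001, 1.0, 0.0], [0.0, 0.0, -1.0]]
force: [0.4, 0.1, -0.4]
opening: 0.005
grasp_force: 0.0
```

Run:
```python
from h import *
s=read_state();print(s['position'],s['force'])
p,d=capture('side');cv2.imwrite('pics/side2.png',cv2.resize(p[110:220,200:370],None,fx=4,fy=4))
```

```text
[ 0.49848769 -0.20132828  0.07363177] [ 0.38144298  0.13267286 -0.41332876]
```

View pics/side2.png

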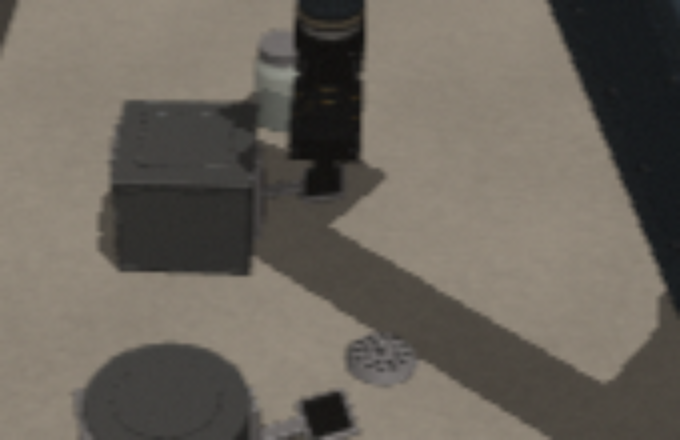

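The body looks to be right above the pad, but the lid is still shut and there is no force. I'll measure the fingers and pad by depth.

Run:
```python
from h import *
p,d=capture('side');c=calibration('side')
cv2.imwrite('pics/side3.png',cv2.resize(p[135:170,260:310],None,fx=12,fy=12,interpolation=cv2.INTER_NEAREST))
v,u=np.mgrid[0:384,0:512]
P=np.stack([(u-c['cx'])/c['fx']*d,(v-c['cy'])/c['fy']*d,d],-1)@c['rotation'].T+c['xyz']
for col in(272,276,279,281,284,287):
    print(col,[(r,*(P[r,col]*1000).astype(int),int(p[r,col].max())) for r in range(142,164,2)])
```

```text
272 [(142, np.int64(535), np.int64(-111), np.int64(208), 47), (144, np.int64(534), np.int64(-104), np.int64(203), 68), (146, np.int64(535), np.int64(-117), np.int64(183), 68), (148, np.int64(535), np.int64(-117), np.int64(173), 39), (150, np.int64(543), np.int64(-328), np.int64(6), 74), (152, np.int64(542), np.int64(-313), np.int64(5), 74), (154, np.int64(542), np.int64(-304), np.int64(0), 75), (156, np.int64(537), np.int64(-197), np.int64(70), 61), (158, np.int64(537), np.int64(-187), np.int64(66), 70), (160, np.int64(539), np.int64(-254), np.int64(2), 76), (162, np.int64(538), np.int64(-239), np.int64(2), 77)]
276 [(142, np.int64(518), np.int64(-113), np.int64(207), 27), (144, np.int64(518), np.int64(-110), np.int64(199), 20), (146, np.int64(518), np.int64(-119), np.int64(182), 19), (148, np.int64(518), np.int64(-113), np.int64(177), 17), (150, np.int64(524), np.int64(-336), np.int64(0), 58), (152, np.int64(520), np.int64(-219), np.int64(76), 54), (154, np.int64(520), np.int64(-205), np.int64(76), 42), (156, np.int64(519), np.int64(-190), np.int64(75), 35), (158, np.int64(519), np.
[... 1939 characters left out ...]
2), np.int64(0), 77), (162, np.int64(482), np.int64(-252), np.int64(-4), 77)]
287 [(142, np.int64(473), np.int64(-105), np.int64(214), 22), (144, np.int64(473), np.int64(-105), np.int64(204), 21), (146, np.int64(473), np.int64(-101), np.int64(197), 18), (148, np.int64(472), np.int64(-109), np.int64(181), 24), (150, np.int64(471), np.int64(-346), np.int64(-3), 48), (152, np.int64(470), np.int64(-329), np.int64(-2), 77), (154, np.int64(470), np.int64(-305), np.int64(2), 77), (156, np.int64(469), np.int64(-292), np.int64(1), 75), (158, np.int64(469), np.int64(-281), np.int64(-3), 77), (160, np.int64(469), np.int64(-264), np.int64(-1), 78), (162, np.int64(468), np.int64(-246), np.int64(0), 113)]
```

View pics/side3.png

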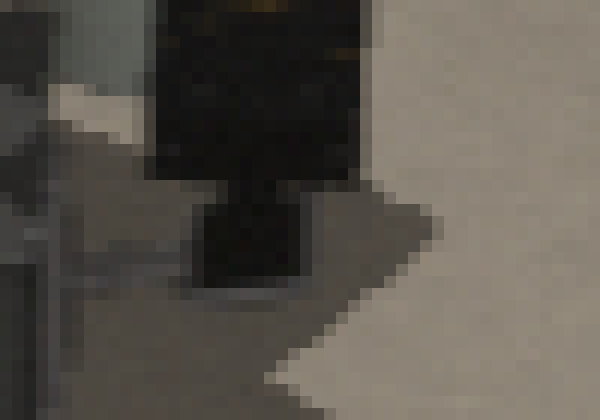

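Depth puts the fingertips at about z = 0.095, still above the pad at 0.078, so the shut tips sit higher than the nominal overhang suggests. There's no contact yet, so I'll continue down, guided by force.

Request:
send_rows([
  [255, 0, 0, 0.002, 0],
  [255, 0, 0, 0.002, 0],
  [255, 0, 0, 0.002, 0],
  [255, 0, 0, 0.002, 0],
  [255, 0, 0, 0.002, 0],
])

```text
time_s: 6.08
position: [0.4985, -0.2013, 0.0636]
tcp_rot: [[-1.0, 0.001, -0.0], [0.001, 1.0, 0.0], [0.0, 0.0, -1.0]]
force: [-0.6, -0.4, 0.3]
opening: 0.006
grasp_force: 0.0
```

Request:
send_rows([
  [255, 0, 0, 0.002, 0],
  [255, 0, 0, 0.002, 0],
  [255, 0, 0, 0.002, 0],
  [255, 0, 0, 0.002, 0],
])

```text
time_s: 6.42
position: [0.4985, -0.2013, 0.0556]
tcp_rot: [[-1.0, 0.001, -0.0], [0.001, 1.0, 0.0], [0.0, 0.0, -1.0]]
force: [0.3, 0.2, 1.5]
opening: 0.004
grasp_force: 1.0
```

```bash
cat > look.py <<'E'
from h import *
import sys
s=read_state();print(s['time_s'],s['position'],s['force'])
c=calibration('side');p,d=capture('side')
v,u=np.mgrid[0:384,0:512]
P=np.stack([(u-c['cx'])/c['fx']*d,(v-c['cy'])/c['fy']*d,d],-1)@c['rotation'].T+c['xyz']
x,y,z=P[...,0],P[...,1],P[...,2]
m=(x>.474)&(x<.53)&(y>-.24)&(y<-.16)&(z>.02)&(z<.13)
for r in range(146,175):
    if m[r].any(): print(r,(np.median(P[r][m[r]],0)*1000).round(),m[r].sum())
L=(x>.55)&(x<.75)&(y>-.29)&(y<-.11)&(z>.1);print('lid z max',np.percentile(z[L],[50,99]))
if len(sys.argv)>1: cv2.imwrite(sys.argv[1],cv2.resize(p[90:220,200:370],None,fx=4,fy=4))
E
python3 look.py
```

```text
6.4167 [ 0.49849797 -0.20133318  0.05563686] [0.29686894 0.21465975 1.46790441]
154 [ 502. -197.   84.] 11
155 [ 502. -193.   81.] 11
156 [ 504. -188.   79.] 12
157 [ 504. -184.   77.] 12
158 [ 501. -173.   80.] 11
159 [ 501. -170.   76.] 11
160 [ 514. -167.   72.] 5
lid z max [0.12889863 0.40199789]
```

Request:
send_rows([
  [255, 0, 0, 0.002, 0],
  [255, 0, 0, 0.002, 0],
  [255, 0, 0, 0.002, 0],
  [255, 0, 0, 0.002, 0],
])

```text
time_s: 6.8
position: [0.4975, -0.2013, 0.0483]
tcp_rot: [[-1.0, 0.0, -0.002], [0.0, 1.0, 0.0], [0.002, 0.0, -1.0]]
force: [-2.5, -1.1, 5.5]
opening: 0.003
grasp_force: 2.6
```

```bash
python3 look.py pics/side4.png
```

```text
6.8 [ 0.49752586 -0.20127372  0.04827849] [-2.48928314 -1.07534736  5.5011164 ]
155 [ 502. -200.   77.] 11
156 [ 504. -197.   73.] 12
157 [ 504. -190.   71.] 12
158 [ 504. -181.   72.] 12
159 [ 501. -176.   71.] 11
160 [ 501. -172.   70.] 11
161 [ 509. -171.   63.] 7
lid z max [0.14217578 0.39274734]
```

View pics/side4.png

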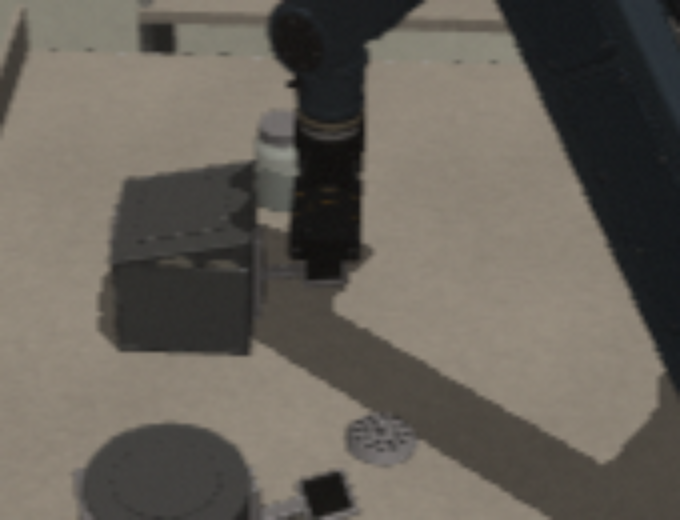

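The lid's front edge has begun to lift, so the press works. Continuing down.

Request:
send_rows([
  [255, 0, 0, 0.002, 0],
  [255, 0, 0, 0.002, 0],
  [255, 0, 0, 0.002, 0],
  [255, 0, 0, 0.002, 0],
  [255, 0, 0, 0.002, 0],
  [255, 0, 0, 0.002, 0],
  [255, 0, 0, 0.002, 0],
  [255, 0, 0, 0.002, 0],
  [255, 0, 0, 0.002, 0],
  [255, 0, 0, 0.002, 0],
])

```text
time_s: 7.68
position: [0.498, -0.2011, 0.0278]
tcp_rot: [[-1.0, 0.001, -0.001], [0.001, 1.0, 0.0], [0.001, 0.0, -1.0]]
force: [-2.6, -0.1, 4.2]
opening: 0.002
grasp_force: 2.2
```

Request:
send_rows([
  [255, 0, 0, 0.002, 0],
  [255, 0, 0, 0.002, 0],
  [255, 0, 0, 0.002, 0],
  [255, 0, 0, 0.002, 0],
  [255, 0, 0, 0, 0],
])

```text
time_s: 8.1
position: [0.499, -0.2013, 0.0193]
tcp_rot: [[-1.0, 0.001, 0.001], [0.001, 1.0, -0.0], [-0.001, -0.0, -1.0]]
force: [-1.2, 1.4, 3.4]
opening: 0.006
grasp_force: 1.3
```

```bash
python3 look.py
```

```text
8.1 [ 0.4990013  -0.20133787  0.01930176] [-1.22587849  1.40115164  3.43791371]
160 [ 517. -198.   48.] 6
161 [ 503. -193.   46.] 12
162 [ 503. -193.   40.] 12
163 [ 501. -186.   41.] 11
164 [ 500. -177.   42.] 11
165 [ 500. -172.   40.] 11
166 [ 491. -168.   39.] 7
lid z max [0.12525917 0.37042515]
```

Request:
send_rows([
  [255, 0, 0, 0.001, 0],
  [255, 0, 0, 0.001, 0],
  [255, 0, 0, 0.001, 0],
  [255, 0, 0, 0, 0],
])

```text
time_s: 8.48
position: [0.4992, -0.2014, 0.0175]
tcp_rot: [[-1.0, 0.001, 0.001], [0.001, 1.0, -0.0], [-0.001, -0.0, -1.0]]
force: [-0.5, 1.4, 6.5]
opening: 0.007
grasp_force: 3.2
```

Request:
send_rows([
  [255, 0, 0, 0.001, 0],
  [255, 0, 0, 0.001, 0],
  [255, 0, 0, 0, 0],
])

```text
time_s: 8.73
position: [0.4992, -0.2014, 0.0172]
tcp_rot: [[-1.0, 0.001, 0.002], [0.001, 1.0, -0.001], [-0.002, -0.001, -1.0]]
force: [-3.3, 4.1, 18.2]
opening: 0.001
grasp_force: 9.7
```

```bash
python3 look.py pics/side5.png
```

```text
8.7333 [ 0.49924251 -0.20143091  0.01723357] [-3.29551999  4.12608386 18.18918134]
149 [ 507. -172.  129.] 1
161 [ 503. -196.   44.] 12
162 [ 503. -194.   40.] 12
163 [ 501. -186.   41.] 11
164 [ 500. -179.   40.] 11
165 [ 500. -173.   40.] 11
166 [ 495. -169.   37.] 9
167 [ 486. -177.   26.] 3
lid z max [0.12048426 0.36641113]
```

View pics/side5.png

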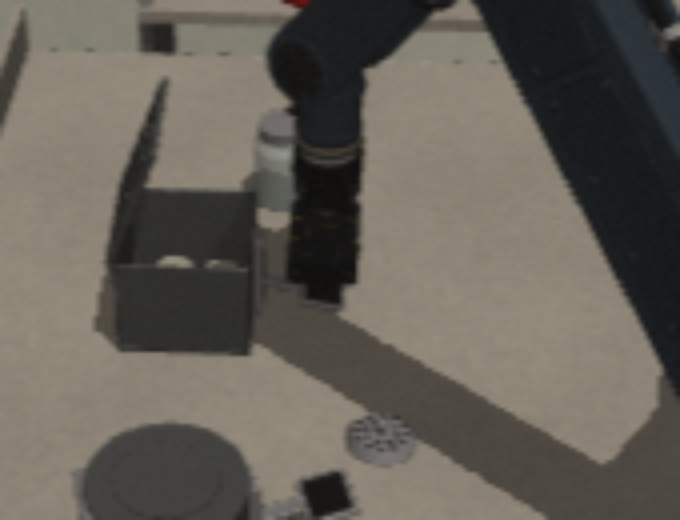

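The lid stands wide open (tablets visible at crop (175,262)) and the lever is at its stop with 18 N. I'll hold for 3 s.

Request:
send_rows([
  [255, 0, 0, 0, 0],
  [255, 0, 0, 0, 0],
  [255, 0, 0, 0, 0],
  [255, 0, 0, 0, 0],
  [255, 0, 0, 0, 0],
  [255, 0, 0, 0, 0],
  [255, 0, 0, 0, 0],
  [255, 0, 0, 0, 0],
  [255, 0, 0, 0, 0],
  [255, 0, 0, 0, 0],
  [255, 0, 0, 0, 0],
  [255, 0, 0, 0, 0],
  [255, 0, 0, 0, 0],
  [255, 0, 0, 0, 0],
  [255, 0, 0, 0, 0],
  [255, 0, 0, 0, 0],
  [255, 0, 0, 0, 0],
  [255, 0, 0, 0, 0],
  [255, 0, 0, 0, 0],
  [255, 0, 0, 0, 0],
])

```text
time_s: 10.45
position: [0.4992, -0.2015, 0.0172]
tcp_rot: [[-1.0, 0.001, 0.002], [0.001, 1.0, -0.001], [-0.002, -0.001, -1.0]]
force: [-3.6, 3.0, 19.5]
opening: 0.007
grasp_force: 9.7
```

Request:
send_rows([
  [255, 0, 0, 0, 0],
  [255, 0, 0, 0, 0],
  [255, 0, 0, 0, 0],
  [255, 0, 0, 0, 0],
  [255, 0, 0, 0, 0],
  [255, 0, 0, 0, 0],
  [255, 0, 0, 0, 0],
  [255, 0, 0, 0, 0],
  [255, 0, 0, 0, 0],
  [255, 0, 0, 0, 0],
  [255, 0, 0, 0, 0],
  [255, 0, 0, 0, 0],
  [255, 0, 0, 0, 0],
  [255, 0, 0, 0, 0],
  [255, 0, 0, 0, 0],
  [255, 0, 0, 0, 0],
])

```text
time_s: 11.78
position: [0.4992, -0.2014, 0.0173]
tcp_rot: [[-1.0, 0.001, 0.002], [0.001, 1.0, -0.001], [-0.002, -0.001, -1.0]]
force: [-2.4, 2.3, 19.5]
opening: 0.004
grasp_force: 9.7
```

Request:
send_rows([
  [255, 0, 0, -0.001, 0],
  [255, 0, 0, -0.001, 0],
  [255, 0, 0, -0.001, 0],
  [255, 0, 0, -0.001, 0],
  [255, 0, 0, -0.001, 0],
  [255, 0, 0, -0.001, 0],
  [255, 0, 0, -0.001, 0],
  [255, 0, 0, -0.001, 0],
  [255, 0, 0, -0.001, 0],
  [255, 0, 0, -0.001, 0],
  [255, 0, 0, -0.001, 0],
  [255, 0, 0, -0.001, 0],
  [255, 0, 0, -0.001, 0],
  [255, 0, 0, -0.001, 0],
  [255, 0, 0, -0.001, 0],
  [255, 0, 0, -0.001, 0],
  [255, 0, 0, -0.001, 0],
  [255, 0, 0, -0.001, 0],
  [255, 0, 0, -0.001, 0],
  [255, 0, 0, -0.001, 0],
])

```text
time_s: 13.45
position: [0.4985, -0.2013, 0.035]
tcp_rot: [[-1.0, 0.001, -0.0], [0.001, 1.0, -0.0], [0.0, -0.0, -1.0]]
force: [-2.1, -1.3, 4.7]
opening: 0.005
grasp_force: 1.9
```

Request:
send_rows([
  [255, 0, 0, -0.001, 0],
  [255, 0, 0, -0.001, 0],
  [255, 0, 0, -0.001, 0],
  [255, 0, 0, -0.001, 0],
  [255, 0, 0, -0.001, 0],
  [255, 0, 0, -0.001, 0],
  [255, 0, 0, -0.001, 0],
  [255, 0, 0, -0.001, 0],
  [255, 0, 0, -0.0007, 0],
  [255, 0, 0, -0.0007, 0],
  [255, 0, 0, -0.0007, 0],
  [255, 0, 0, -0.0007, 0],
  [255, 0, 0, -0.0007, 0],
  [255, 0, 0, -0.0007, 0],
  [255, 0, 0, -0.0005, 0],
  [255, 0, 0, -0.0005, 0],
  [255, 0, 0, -0.0005, 0],
  [255, 0, 0, -0.0005, 0],
  [255, 0, 0, -0.0005, 0],
  [255, 0, 0, -0.0005, 0],
])

```text
time_s: 15.12
position: [0.4989, -0.2017, 0.0502]
tcp_rot: [[-1.0, 0.001, 0.001], [0.001, 1.0, -0.001], [-0.001, -0.001, -1.0]]
force: [3.6, 0.4, 4.0]
opening: 0.003
grasp_force: 2.2
```

Request:
send_rows([
  [255, 0, 0, -0.0005, 0],
  [255, 0, 0, -0.0005, 0],
  [255, 0, 0, -0.0005, 0],
  [255, 0, 0, -0.0005, 0],
  [255, 0, 0, -0.0005, 0],
  [255, 0, 0, -0.0005, 0],
  [255, 0, 0, -0.0005, 0],
  [255, 0, 0, -0.0005, 0],
  [255, 0, 0, -0.0005, 0],
  [255, 0, 0, -0.0005, 0],
  [255, 0, 0, -0.0005, 0],
  [255, 0, 0, -0.0005, 0],
])

```text
time_s: 16.12
position: [0.4975, -0.2009, 0.0558]
tcp_rot: [[-1.0, 0.001, -0.002], [0.001, 1.0, 0.001], [0.002, 0.001, -1.0]]
force: [1.4, -0.3, 2.6]
opening: 0.007
grasp_force: 1.1
```

Request:
send_rows([
  [255, 0, 0, -0.0003, 0],
  [255, 0, 0, -0.0003, 0],
  [255, 0, 0, -0.0003, 0],
  [255, 0, 0, -0.0003, 0],
  [255, 0, 0, -0.0003, 0],
  [255, 0, 0, -0.0003, 0],
  [255, 0, 0, -0.0003, 0],
  [255, 0, 0, -0.0003, 0],
  [255, 0, 0, -0.0003, 0],
  [255, 0, 0, -0.0003, 0],
  [255, 0, 0, -0.0003, 0],
  [255, 0, 0, -0.0003, 0],
  [255, 0, 0, -0.0003, 0],
  [255, 0, 0, -0.0003, 0],
])

```text
time_s: 17.28
position: [0.4985, -0.2013, 0.0603]
tcp_rot: [[-1.0, 0.001, -0.0], [0.001, 1.0, -0.0], [0.0, -0.0, -1.0]]
force: [0.6, 0.6, -0.4]
opening: 0.006
grasp_force: 0.0
```

Request:
send_rows([
  [255, 0, 0, -0.0005, 0],
  [255, 0, 0, -0.0005, 0],
  [255, 0, 0, -0.001, 0],
  [255, 0, 0, -0.002, 0],
  [255, 0, 0, -0.004, 0],
  [255, 0, 0, -0.01, 0],
  [255, 0, 0, -0.02, 0],
  [255, 0, 0, -0.03, 0],
  [255, 0, 0, -0.03, 0],
  [255, 0, 0, -0.02, 0],
  [255, 0, 0, 0, 0],
  [255, 0, 0, 0, 0],
  [255, 0, 0, 0, 0],
])

```text
time_s: 18.37
position: [0.4979, -0.2009, 0.1782]
tcp_rot: [[-1.0, 0.001, -0.001], [0.001, 1.0, 0.0], [0.001, 0.0, -1.0]]
force: [-0.5, 0.2, 0.1]
opening: 0.005
grasp_force: 0.0
```

```bash
python3 look.py pics/side6.png
```

```text
18.3667 [ 0.4979047  -0.20093176  0.17816919] [-0.48256604  0.20636025  0.14577961]
151 [ 492. -225.   80.] 6
152 [ 503. -219.   79.] 11
153 [ 503. -212.   78.] 11
154 [ 502. -205.   78.] 11
155 [ 504. -198.   77.] 12
156 [ 504. -190.   78.] 12
157 [ 504. -183.   78.] 12
158 [ 501. -175.   77.] 11
159 [ 501. -173.   74.] 11
160 [ 514. -171.   68.] 5
lid z max [0.12912588 0.52534853]
```

View pics/side6.png

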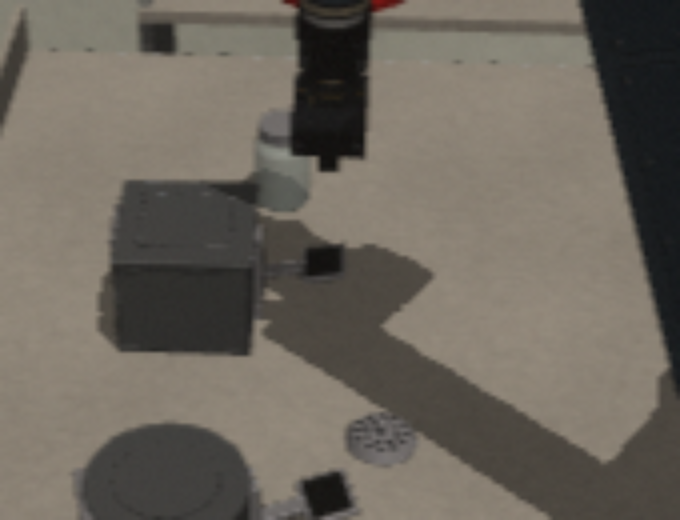

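The lid is flat shut at 0.129, the pad is back at 0.078, and the arm is clear of everything.

```bash
python3 -c "from rig import *;print(hand_in())"
```

```text
the job is handed in; nothing more can be done
None
```

I handed in the job at about 18 s: I pressed the square box's lever to its stop and held the lid wide open for about 3 s. I then let the lever up slowly until the lid was fully shut, and moved the arm clear; nothing else in the scene was touched.

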